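Close up and lock a row of gel cassettes on the casting stand

TASK

Get the row of gel cassettes ready for pouring: with your fingertips push the black filler block along the lane of the casting stand, so that it shoves the whole row ahead of it as one train until the first cassette is fully home against the end plate and no gaps are left. Then swing the locking bar fully shut across the lane behind the block, and come away. Touch only the block and the bar: keep off the glass cassettes and their combs, lift nothing, do not ram the row, and leave the other things on the bench where they are.

Things in the scene. Friction and masses are not known exactly. Their poses are not given: they have to be found in the camera images.
- casting_stand: Casting stand, fixed: base plate 146 (x) by 250 (y) by 10 mm thick, origin at the centre of its underside. Two grey side rails along y, 16 mm wide, tops 32 mm above the bench, leave a lane 104 mm wide about x = 0; the lane floor is 10 mm above the bench. Yaw up to 0.35 rad either way; at yaw 0 its +y (pushing direction) points to the robot's left, its -x rail is the near one.
- stop (a point): Foot of the end plate's inner face, mid-lane, on the lane floor: 105 mm along the stand's +y from its origin; axes as the stand's. The grey end plate closes the lane's +y end, 12 mm thick, 78 mm high over the floor; the -y end is open.
- filler_block: Black plastic block, loose, in the lane behind the row: 100 mm across the lane (x), 40 mm along it (y), 55 mm high, 0.27 kg +- 30 %; origin at the centre of its underside; axes as the stand's. With the row home and closed up its centre lies 68 mm before the stop; it starts 50 to 90 mm short of that. Push mid-width or it may skew (2 mm play each side). Sliding the row takes about 4 to 8 N.
- block_back (a point): Middle of the block's free back face (the face to push), 25 mm above the lane floor. 88 mm before the stop when the row is home.
- cassette_0: Glass-and-ceramic gel cassette, loose, 100 mm across the lane by 12 mm thick (y) by 72 mm high, 0.12 kg, with a white comb in its top that stands up to 82 mm above its underside; origin at the centre of its underside; axes as the stand's. It stands upright and touches the filler block's front face.
- cassette_1: The same kind of cassette, the second from the block, touching its neighbours.
- cassette_2: The same kind of cassette, the third from the block, touching its neighbours.
- cassette_3: The same kind of cassette, the first of the row towards the end plate.
- locking_bar (a joint): Hinge angle of the locking bar, rad, about a vertical pin on the near (-x) rail. 0: shut, the bar lies across the lane along the stand's +x, its front face 4.5 mm behind a block that is home. 1.57: open, it points to the stand's -y, above the near rail; starts at 1.6 to 1.85 (slightly outwards), range 0 to 1.95. Closes counter-clockwise from above and stays where left (under 1 N at its end).
- bar_hinge (a point): Hinge pin of the bar, at the bar's middle height, 41 mm above the bench; at x = -60, y = +6.5 mm of the stand. The aluminium bar is 12 mm wide, 12 mm high (35 to 47 mm above the bench) and reaches 129 mm from the pin. Shut, its free end lies on the far rail, behind an 18 mm high aluminium keeper there.
- bar_end (a point): Point at the bar's middle height under its peg, 118 mm from the hinge pin; its x axis points along the bar away from the pin. The upright round black peg is 12 mm across and its top is 69 mm above the bench.
- timer: Bystander: white bench timer, 62 x 66 x 17 mm, beside the stand on the -x side, near the end plate. Origin: centre of its underside.
- comb_0: Bystander: spare comb lying beside the stand on the +x side, 100 mm long, 12 mm high. Origin: centre of its underside.
- slide_box: Bystander: green slide box, 34 x 87 x 35 mm, left of the stand. Origin: centre of its underside.
- tape_roll: Bystander: roll of tape lying flat, 100 mm across, 19 mm high, left of the stand beyond the end plate. Origin: centre of its underside.
- tube_rack_pink: Bystander: pink tube rack with clear lid, 94 x 123 x 49 mm, right of the stand near the bench's front edge. Origin: centre of its underside.
Not all that is in view belongs to the job. Leave any orange look-alike of the filler_block alone.

How it is judged:
On the way, in this order (a step that is already met when the one before it is completed fails the run):
1. the whole row is home against the end plate, with the locking bar still open (y of filler_block in the frame of stop above -0.0715 m and y of cassette_3 in the frame of stop above -0.0095 m and value of joint locking_bar above 1.2 rad), for 0.2 s.
2. the locking bar is shut behind the block (value of joint locking_bar below 0.07 rad), for 0.2 s.
At the end, for the whole second after the job is handed in: Block and all four cassettes closed up against the end plate, each within 3.5 mm of its home place along the lane, the block square to the lane (0.04 rad), cassettes upright (0.06 rad), locking bar shut (joint below 0.07 rad), everything at rest (y of filler_block in the frame of stop between -0.0715 and -0.0645 m and angle between the y axis of filler_block and the y axis of casting_stand, either way round below 0.04 rad and y of cassette_3 in the frame of stop above -0.0095 m and y of cassette_2 in the frame of stop above -0.0215 m and y of cassette_1 in the frame of stop above -0.0335 m and y of cassette_0 in the frame of stop above -0.0455 m and angle between each of cassette_0, cassette_1, cassette_2, cassette_3's own z axis and vertical below 0.06 rad and value of joint locking_bar below 0.07 rad and linear speed of filler_block below 0.01 m/s); the robot touches nothing.
It fails at once if a cassette or its comb is touched by the robot (contact force between any of the fingers, the arm and cassette_0 above 0.5 N or contact force between any of the fingers, the arm and cassette_1 above 0.5 N or contact force between any of the fingers, the arm and cassette_2 above 0.5 N or contact force between any of the fingers, the arm and cassette_3 above 0.5 N).
It fails at once if the block or a cassette is lifted off the lane floor (more than 6 mm) (z of any of filler_block, cassette_0, cassette_1, cassette_2, cassette_3 in the frame of stop above 0.006 m).
It fails at once if a cassette tips over (more than 0.4 rad) (angle between any of cassette_0, cassette_1, cassette_2, cassette_3's own z axis and vertical above 0.4 rad).
It fails at once if the row is rammed (more than 60 N on the end plate) (contact force between cassette_3 and casting_stand above 60 N).
It fails at once if a bystander is moved more than 25 mm (distance of any of timer, comb_0, slide_box, tape_roll, tube_rack_pink from where it was at the start of the episode above 0.025 m).
It also fails if it takes over 54 s, if anything falls off the work surface, if the arm or the gripper's body presses on something with over 40 N, if the wrist force passes 120 N, or if a joint passes its speed limit or range.

ROBOT

A 6-joint arm with a two-finger parallel gripper is mounted at the origin on a cart in front of the work surface, level with it; the furniture and walls round the work are solid. World frame = base frame: x ahead of the robot, y to its left, z up, the work surface at z = 0. Lengths are in m, angles in rad, forces in N, time in s.
With the tool pointing down it reaches from about 0.375 to 0.975 m from the base axis. Payload 3.8 kg.
Tool frame: the origin (TCP) lies midway between the tips of the shut fingers; the grasp point (between the pads) lies 19 mm behind it; z points along the fingers, y is the line along which they close (so a half turn about z gives the same grasp; the last joint's range is limited). The gripper opens to 88 mm and grips with 3 to 60 N. Pads are 18 mm wide; open, the fingers measure 123 mm over their backs; the gripper's body (75 mm by 187 mm) begins 45 mm behind the grasp point.
Start: joints at [-1.344, 0.264, 1.604, -0, 1.274, -0.037], TCP at [0.176, -0.652, 0.239] pointing down, gripper open.
Joint ranges: [-2.63, 2.63], [-0.94, 2.18], [0.31, 2.57], [-1.31, 4.45], [0, 2.66], [-2.55, 2.55]. Speed limits (rad/s): [2.57, 2.57, 3.14, 3.14, 3.14, 3.14].

INTERFACE

Orientations are given as a rotation vector (axis times angle).
In Python, from cell import manip, inverse_kinematics, cams, order gives the robot as it stands. Calls block until the motion is done:
- manip.move_pose(position, orientation): joint-space move of the TCP to a pose.
- manip.move_linear(position, rate=0.15, rot=None): straight line of the TCP; rot=None keeps the orientation; rate is the mean speed in m/s.
- manip.set_joints(angles): joint-space move.
- manip.set_gripper(opening, force=None): finger opening in m; force is the grip in N (None keeps the last); returns when the fingers have stopped.
- manip.dwell(seconds).
- inverse_kinematics(position, orientation): joint angles nearest the present ones, or None.
- manip.state(): the state.
- cams.capture(name): name is "side" or "top"; returns a dict with "image" (420x560x3 uint8, blue, green, red), "z_map" (420x560 float32, m along the optical axis (not along the pixel's ray), 0 where there is no reading), "intrinsics" (3x3 intrinsics, pixels), "position" and "orientation" of the camera in the world. Camera axes: x right, y down, z forward; pixel columns grow to the right and rows downward; lengths in m; the calibration is good to about 2 mm. A picture is of the moment at which its call begins.
A pose or a line that the arm cannot do raises manip.IKError and nothing moves.
- order.close_job(): hands the job in; it is judged then, once.
The state is a dict: "clock": time; "joint_pos": joint angles; "joint_velocities": joint speeds; "tau": joint torques, N m; "tool_pos": TCP position; "tcp_rot": TCP orientation; "contact_force": force on the tool from outside, world axes, zero at the start; "moment": the same for the moment, N m; "gripper_width": finger opening in m; "grasp_force": force on a finger pad.
Only numpy, scipy, OpenCV 4.12 (cv2) and the standard library are available. Lean on these libraries where they do the work, as an engineer would, in place of code of your own. Each camera call takes 0.05 s, during which the arm holds its last target. There are 200 camera calls.

## Working session

There is one attempt and no reset: what is moved stays moved. The work goes in short steps, each a Python script; the robot and the scene stay as the last script left them, time stands still between calls to the robot, and variables do not carry over. Pictures are saved under pics/ and viewed, at most 10 in all, crops included, and the job is handed in when it is done.

```bash
ls; mkdir -p pics; cat > h.py <<'E'
import numpy as np, cv2
from scipy.spatial.transform import Rotation as R
from cell import manip, inverse_kinematics, cams, order
def cap(n):
    c=cams.capture(n); o=np.array(c["orientation"],float)
    c["R"]=R.from_rotvec(o).as_matrix() if o.size==3 else (R.from_quat(o).as_matrix() if o.size==4 else o)
    return c
def cloud(c):
    z=c["z_map"];K=np.array(c["intrinsics"]);v,u=np.indices(z.shape)
    p=np.stack([(u-K[0,2])/K[0,0]*z,(v-K[1,2])/K[1,1]*z,z],-1)
    w=p@c["R"].T+np.array(c["position"]); w[z<=0]=np.nan
    return w
E
python3 - <<'E'
from h import *
for n in("top","side"):
    c=cap(n); cv2.imwrite(f"pics/{n}0.png",c["image"]); print(n,c["position"],c["orientation"],np.array(c["intrinsics"]).tolist())
    np.savez(f"{n}0.npz",w=cloud(c),im=c["image"])
print(manip.state())
E
```

```text
pics
top [0.35967146 0.00936327 1.22687241] [-2.14057482  2.13591978 -0.18204532] [[465.52203153736315, 0.0, 270.6391271059979], [0.0, 465.52203153736315, 209.695747561132], [0.0, 0.0, 1.0]]
side [0.56585053 1.11447046 0.63894055] [ 0.04111388  2.67408128 -1.62752538] [[426.4866971169946, 0.0, 277.09865029566623], [0.0, 426.4866971169946, 215.3657338943989], [0.0, 0.0, 1.0]]
{'clock': 0.1, 'joint_pos': array([-1.34393444e+00,  2.64690910e-01,  1.60525446e+00,  3.18107811e-05,
        1.27369802e+00, -3.68870432e-02]), 'joint_velocities': array([-0.00126669, -0.00164311, -0.00436837, -0.00057391, -0.00039702,
       -0.00063058]), 'tau': array([ 5.21310067e-04, -5.03620756e+01, -3.58069968e+01,  7.30037922e-02,
        2.33197678e-02, -4.91491630e-05]), 'tool_pos': array([ 0.17584361, -0.65101823,  0.23749449]), 'tcp_rot': array([-3.11228999e+00, -4.12812704e-01,  2.57805925e-04]), 'contact_force': array([-0.02645859,  0.10900009, -0.15851827]), 'moment': array([-0.00015984, -0.01842335,  0.03736299]), 'grasp_force': 0.0, 'gripper_width': 0.08854478614161222}
```

View pics/top0.png

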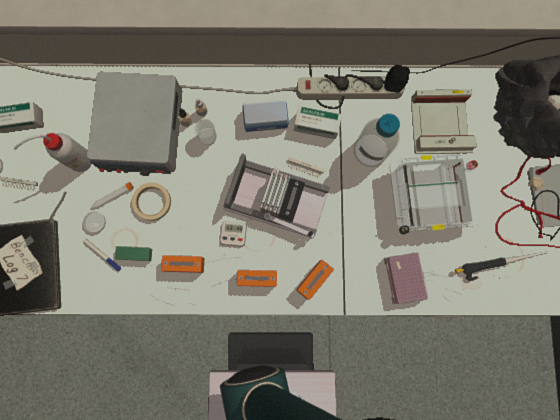

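View pics/side0.png

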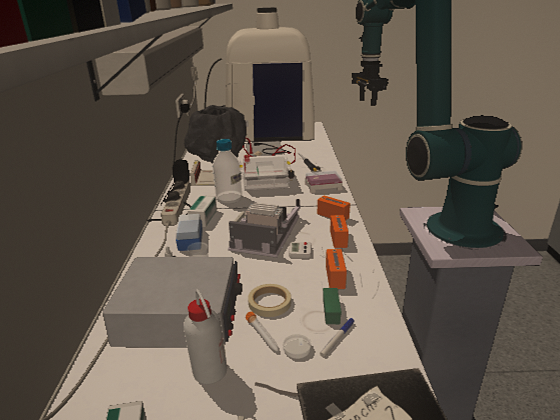

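The top view shows the stand at about (277,197), with the end plate at left (232,183), the white cassettes near (275,190) and the black block near (292,200). The bar lies on the near rail at about (290,228). Orange look-alikes are at (183,264), (257,278) and (315,280), plus the green box at (133,254). By its description, the block is the black one in the lane. I'll check it in a crop and measure.

```bash
python3 - <<'E'
from h import *
d=np.load("top0.npz");w=d["w"];im=d["im"]
cv2.imwrite("pics/crop0.png",cv2.resize(im[145:250,210:345],None,fx=5.9,fy=5.7,interpolation=cv2.INTER_CUBIC))
roi=np.zeros(w.shape[:2],bool);roi[150:245,215:335]=1
z=w[...,2]
def rect(m,name):
    n,l,s,c=cv2.connectedComponentsWithStats(m.astype(np.uint8))
    for i in range(1,n):
        if s[i,4]>25:
            P=w[l==i]; r=cv2.minAreaRect((P[:,:2]*1000).astype(np.float32))
            print(name,s[i,4],c[i].round(1),"xy",np.round(r[0],1),np.round(r[1],1),round(r[2],1),"z",np.median(P[:,2]).round(4))
rect(roi&(abs(z-.032)<.0035),"rail")
rect(roi&(abs(z-.047)<.0035),"bar")
rect(roi&(abs(z-.065)<.004),"block")
rect(roi&(abs(z-.088)<.004),"plate/comb")
rect(roi&(z>.006),"all")
print(np.histogram(z[roi],bins=np.arange(-.01,.11,.005)))
E
```

```text
rail 147 [258.  166.7] xy [673.1  35.7] [73.3 18.2] 74.3 z 0.0319
rail 205 [308.1 181.9] xy [634.9 -83. ] [137.8  17. ] 72.5 z 0.0317
rail 194 [247.4 210.6] xy [557.4  64.3] [104.1  19.1] 72.8 z 0.0318
rail 100 [298.8 225. ] xy [522.4 -64. ] [105.1  13.7] 65.4 z 0.032
bar 210 [285.2 223.6] xy [517.7 -35.3] [121.9  15.4] 66.2 z 0.0473
block 563 [291.2 198. ] xy [583.  -49.4] [ 40.4 100.5] 72.2 z 0.065
plate/comb 223 [234.4 179.1] xy [629.4  93.2] [ 12.7 134.5] 72.3 z 0.0875
plate/comb 36 [273.3 178.3] xy [628.1  -3. ] [19.2 28.7] 76.6 z 0.0895
plate/comb 39 [279.9 185.7] xy [608.1 -22.2] [24.5 28.1] 45.7 z 0.0895
plate/comb 39 [266.5 198.7] xy [577.4  13.5] [20.3 29.3] 74.5 z 0.0896
all 5063 [275.6 197.2] xy [592.3 -12. ] [250.6 148. ] 70.9 z 0.0317
all 150 [305.9 164.4] xy [687.  -91.9] [99.6 15.4] 70.5 z 0.0119
all 551 [232.7 233.1] xy [499.1 102.2] [64.6 61.4] 86.2 z 0.015
(array([  61, 2185, 3089, 1237, 1398,  368,   72,  196,  540,   95,   78,
        227,   46,   39,  313,  344,   62,  105,  351,  280,  246,   15,
          0]), array([-0.01 , -0.005,  0.   ,  0.005,  0.01 ,  0.015,  0.02 ,  0.025,
        0.03 ,  0.035,  0.04 ,  0.045,  0.05 ,  0.055,  0.06 ,  0.065,
        0.07 ,  0.075,  0.08 ,  0.085,  0.09 ,  0.095,  0.1  ,  0.105]))
```

View pics/crop0.png

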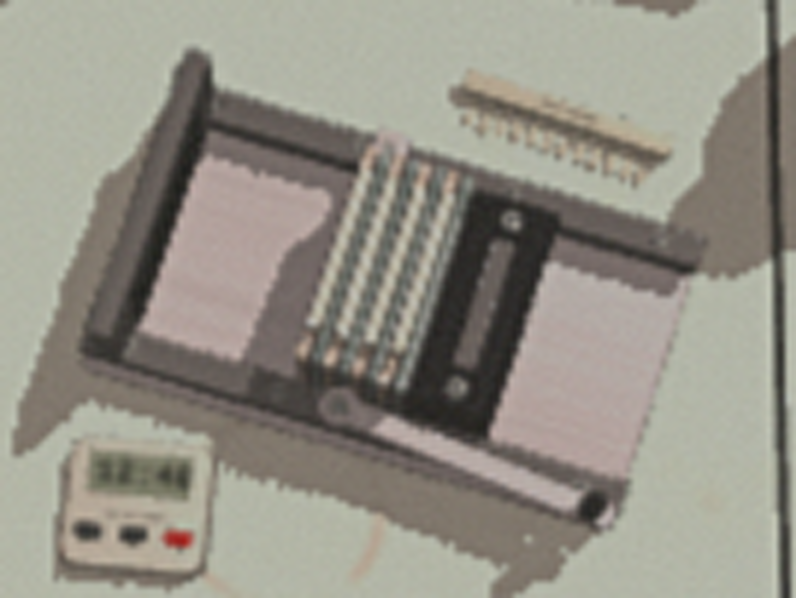

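The crop confirms the choice: the black block is at crop (485,320), right behind four cassettes, and the bar's peg is at (597,503). From the depth map, yaw is about -0.309, block y is about -39 mm (76 mm to travel) and the bar is at about 1.71 rad. All of these agree with the description. Next I shut the fingers and approach behind the block.

```bash
cat >> h.py <<'E'
YAW=-0.309; O=np.array([.5957,-.0126])
UX=np.array([np.cos(YAW),np.sin(YAW)]);UY=np.array([-np.sin(YAW),np.cos(YAW)])
def W(x,y,z): return np.r_[O+x*UX+y*UY,z]
def S(p): d=np.array(p[:2])-O; return np.array([d@UX,d@UY])
def down(phi): # tool z down, tool y at world angle phi
    y=np.array([np.cos(phi),np.sin(phi),0]);z=np.array([0,0,-1.]);x=np.cross(y,z)
    return R.from_matrix(np.c_[x,y,z]).as_rotvec()
E
python3 - <<'E'
from h import *
w=np.load("top0.npz")["w"]; print("bottle max z",np.nanmax(w[100:170,350:410,2]), w[125,388])
manip.set_gripper(0.0,10)
manip.move_pose(W(-.0005,-.095,.20),down(YAW))
manip.move_linear(W(-.0005,-.095,.038),rate=.12)
s=manip.state(); print(s["clock"],s["tool_pos"],S(s["tool_pos"]),s["contact_force"],s["joint_pos"],s["gripper_width"])
c=cap("side"); cv2.imwrite("pics/s1.png",cv2.resize(c["image"][150:270,200:360],None,fx=5,fy=5))
E
```

```text
bottle max z 0.21720418578405698 [ 0.72493168 -0.26391681  0.21103736]
5.3 [ 0.56717721 -0.10313042  0.03894252] [ 0.00035896 -0.09491669] [-0.18661419 -0.49821041 -1.59998856] [-2.23083286e-01  2.81116831e-01  1.98658105e+00  2.32320364e-05
  8.72095814e-01  8.58891066e-02] 0.00025316634709287894
```

View pics/s1.png

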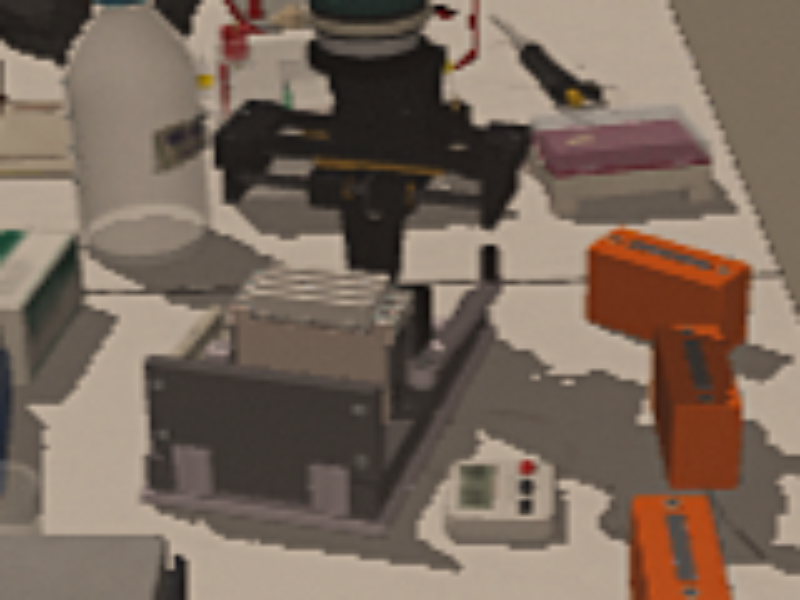

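The fingers are at (372,240), mid-lane behind the block, and the gripper body is clear of the row. Now a guarded push.

```bash
python3 - <<'E'
from h import *
f0=np.array(manip.state()["contact_force"])
y=-.095; log=[]
def go(y,r):
    manip.move_linear(W(-.0005,y,.038),rate=r); s=manip.state()
    f=(np.array(s["contact_force"])-f0)[:2]; a=S(s["tool_pos"])
    log.append((round(y*1000,1),round(a[1]*1000,1),round(f@UX,1),round(f@UY,1))); return -(f@UY)
go(-.072,.05)
y=-.072
while y<.022:
    st=.008 if y<-.012 else .0015
    y+=st; f=go(y,.03 if st>.005 else .02)
    if f>16: break
print(*log,sep="\n"); print(manip.state()["clock"])
c=cap("top");np.savez("top1.npz",w=cloud(c),im=c["image"])
c=cap("side");cv2.imwrite("pics/s2.png",cv2.resize(c["image"][150:270,200:360],None,fx=5,fy=5))
E
```

```text
(-72.0, np.float64(-71.7), np.float64(0.7), np.float64(0.3))
(-64.0, np.float64(-64.1), np.float64(1.1), np.float64(-2.0))
(-56.0, np.float64(-55.5), np.float64(1.0), np.float64(-1.3))
(-48.0, np.float64(-47.4), np.float64(0.6), np.float64(-0.7))
(-40.0, np.float64(-39.4), np.float64(0.7), np.float64(-1.2))
(-32.0, np.float64(-31.5), np.float64(0.6), np.float64(-0.8))
(-24.0, np.float64(-23.5), np.float64(1.0), np.float64(-1.6))
(-16.0, np.float64(-15.5), np.float64(1.4), np.float64(-0.5))
(-8.0, np.float64(-7.5), np.float64(1.3), np.float64(-1.2))
(-6.5, np.float64(-6.4), np.float64(0.8), np.float64(-2.1))
(-5.0, np.float64(-5.0), np.float64(0.3), np.float64(-3.5))
(-3.5, np.float64(-3.4), np.float64(0.5), np.float64(-3.4))
(-2.0, np.float64(-1.8), np.float64(1.0), np.float64(-3.0))
(-0.5, np.float64(-0.3), np.float64(0.1), np.float64(-3.3))
(1.0, np.float64(1.2), np.float64(1.4), np.float64(-3.6))
(2.5, np.float64(2.7), np.float64(0.5), np.float64(-2.7))
(4.0, np.float64(4.2), np.float64(0.6), np.float64(-3.6))
(5.5, np.float64(5.7), np.float64(1.0), np.float64(-2.9))
(7.0, np.float64(7.2), np.float64(1.3), np.float64(-3.3))
(8.5, np.float64(8.4), np.float64(0.2), np.float64(-5.3))
(10.0, np.float64(8.4), np.float64(1.1), np.float64(-10.2))
(11.5, np.float64(8.4), np.float64(1.8), np.float64(-15.3))
(13.0, np.float64(8.5), np.float64(1.5), np.float64(-20.0))
12.7917
```

The row stalled at TCP y = 8.4 mm and the force rose, which is home (about 8 mm expected). I'll retreat, check from above, and stage outside the bar.

```bash
cat >> h.py <<'E'
H=np.array([-.060,.0065])
def bar(th,d,r=.085,z=.041):
    p=H+r*np.array([np.cos(th),-np.sin(th)])+d*np.array([-np.sin(th),-np.cos(th)])
    return W(*p,z),down(YAW-th)
def rect(w,m,name):
    n,l,s,c=cv2.connectedComponentsWithStats(m.astype(np.uint8))
    for i in range(1,n):
        if s[i,4]>60:
            P=w[l==i]; r=cv2.minAreaRect((P[:,:2]*1000).astype(np.float32))
            print(name,s[i,4],"stand",(S(np.array(r[0])/1000)*1000).round(1),np.round(r[1],1),round(r[2],1))
E
python3 - <<'E'
from h import *
w0=np.load("top0.npz")["w"]; print("orange z",np.nanmax(w0[262:300,296:334,2]))
manip.move_linear(W(-.0005,-.04,.038),rate=.1)
manip.move_linear(W(-.0005,-.06,.16),rate=.2)
p,r=bar(1.75,.040,z=.16); manip.move_pose(p,r)
c=cap("top");w=cloud(c);z=w[...,2]
cv2.imwrite("pics/t2.png",cv2.resize(c["image"][130:300,200:345],None,fx=4,fy=3.5))
roi=np.zeros(z.shape,bool);roi[150:245,215:335]=1
rect(w,roi&(abs(z-.065)<.004),"block"); rect(w,roi&(abs(z-.047)<.0035),"bar")
s=manip.state();print(s["clock"],s["joint_pos"])
E
```

```text
orange z 0.06174181237535148
block 501 stand [-0.6 37.8] [ 40.2 101. ] 71.1
15.9417 [-1.48502084e-01 -6.75727169e-02  2.11839179e+00  1.78769389e-05
  1.09140230e+00  1.90992667e+00]
```

View pics/t2.png

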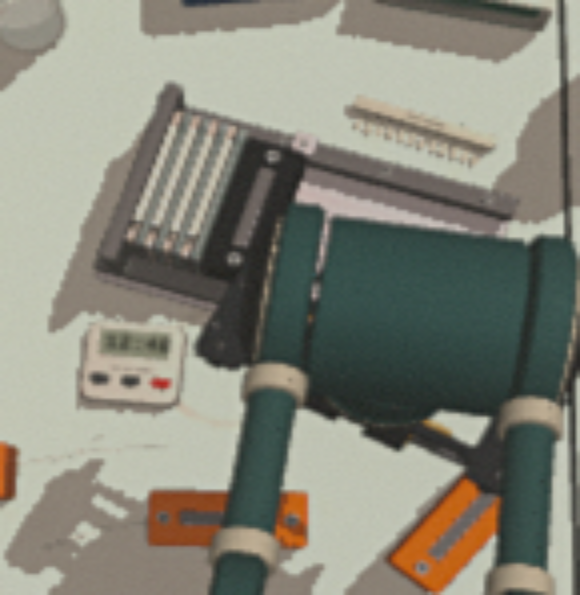

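The block is home at y = 37.8 mm (nominal 37). The cassettes are closed up against the plate, left of (245,130), and the keeper is at (303,143). Next: lower beside the bar and swing it shut.

```bash
python3 - <<'E'
from h import *
w0=np.load("top0.npz")["w"].reshape(-1,3)
p,r=bar(1.75,.034)
q=w0[(w0[:,2]>.01)]; print("nearest obstacle",np.nanmin(np.linalg.norm(q[:,:2]-p[:2],axis=1)))
manip.move_linear(bar(1.75,.034,z=.16)[0],rate=.15,rot=r)
manip.move_linear(p,rate=.12)
f0=np.array(manip.state()["contact_force"])
for th in list(np.arange(1.6,.0,-.16))+[.10,.05,.02,0,-.015,-.03,-.045]:
    p,r=bar(th,.0148); manip.move_linear(p,rate=.05 if th>.06 else .02,rot=r)
    s=manip.state(); f=(np.array(s["contact_force"])-f0)[:2]
    a=S(s["tool_pos"])-H
    print(round(th,3),"a",(a*1000).round(1),"f",round(f@UX,1),round(f@UY,1),round(s["clock"],1))
    if np.linalg.norm(f)>10: break
p,r=bar(th,.05); manip.move_linear(p,rate=.08)
p[2]=.2; manip.move_linear(p,rate=.2)
manip.move_pose(np.array([.25,-.5,.28]),down(-1.2))
for n in("top","side"):
    c=cap(n); w=cloud(c); cv2.imwrite(f"pics/{n}3.png",cv2.resize(c["image"][145:250,210:345] if n=="top" else c["image"][150:270,200:360],None,fx=5,fy=5))
    if n=="top":
        z=w[...,2];roi=np.zeros(z.shape,bool);roi[150:245,215:335]=1
        rect(w,roi&(abs(z-.065)<.004),"block"); rect(w,roi&(abs(z-.047)<.0045),"bar")
print(manip.state()["clock"])
E
```

```text
nearest obstacle 0.033982529591769686
1.6 a [-17.3 -84.6] f 0.7 -0.5 18.1
1.44 a [ -3.8 -86.2] f -0.6 1.4 18.6
1.28 a [  9.8 -85.6] f -0.4 0.5 19.0
1.12 a [ 23.4 -83. ] f -0.4 0.1 19.4
0.96 a [ 36.3 -78.2] f 0.1 -0.7 19.8
0.8 a [ 48.2 -71.4] f 0.1 0.2 20.2
0.64 a [ 59.  -62.7] f -0.6 0.2 20.7
0.48 a [ 68.2 -52.5] f -0.6 1.5 21.1
0.32 a [ 75.7 -41. ] f 0.3 0.5 21.5
0.16 a [ 81.4 -28.4] f 0.8 1.6 21.9
0.1 a [ 83.  -23.4] f 0.0 -0.2 22.2
0.05 a [ 84.1 -19.1] f 0.6 0.2 22.6
0.02 a [ 84.7 -16.4] f 0.2 0.9 22.9
0 a [ 85.  -14.7] f -0.2 0.3 23.1
-0.015 a [ 85.2 -14.5] f -0.6 -4.2 23.4
-0.03 a [ 85.3 -14.4] f 1.8 -8.6 23.6
-0.045 a [ 85.5 -14.3] f -1.0 -13.2 23.9
block 556 stand [-1.1 37.3] [40.6 99.2] 72.0
bar 237 stand [0.2 9. ] [ 26.5 138.5] 79.1
27.55
```

View pics/top3.png

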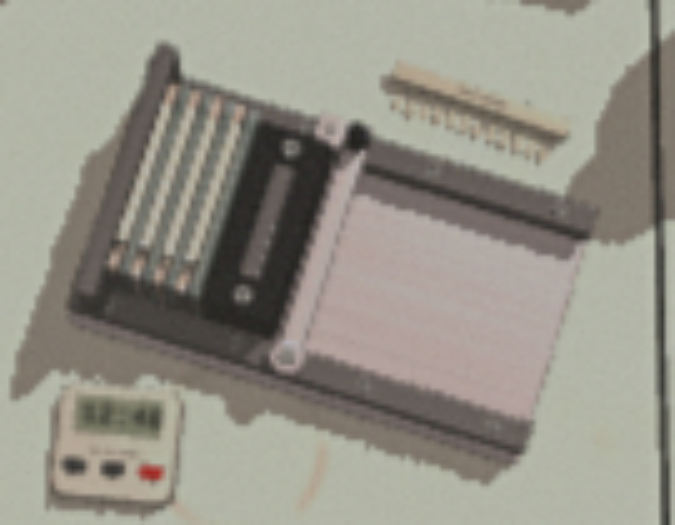

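The bar lies across the lane, from the pin at (287,354) to the peg at (357,136), hard against the keeper. The block and row are home, and the timer and spare comb look undisturbed. I'm handing the job in.

```bash
python3 -c "
from h import *
print(order.close_job())"
```

```text
the job is handed in; nothing more can be done
None
```

I pushed the row home against the end plate, swung the locking bar shut against its stop behind the block, moved the arm clear, and handed the job in; the system gave no verdict.

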